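# Lay the yellow paint tin on the tip-down tin roller

## Task

The yellow paint tin has to go on the tin roller so its settled pigment gets mixed. Slide it, standing upright, across the table until it nestles against both upright rollers, then ease it over gently so that the tin and the roller frame tip down together, all the way, and the tin lies on its side on the two rollers. Then press the green start button fully, and leave the other things on the table where they are.

Things in the scene. Friction and masses are not known exactly. Their poses are not given: they have to be found in the camera images.
- tin_yellow: closed paint tin with a yellow band and a yellow ring on its lid: cylinder 96 mm in diameter, 108 mm high, about 0.65 kg, too wide to grasp. Origin: centre of its underside; z along its axis towards the lid. It starts standing on the table next to the red tin, on the roller's open side.
- tin_roller: fixed blue base of the tin roller. Origin: on the table, where the upright tin's centre stands when it touches both rollers. +x: the way tin and frame tip over; the tin comes in from -x. Hinge blocks 34 x 26 x 26 mm high at x 48, y +-79 mm. Behind them floor rails 8 mm high and, at x 205, a tie bar 12 mm high. Drive box 90 x 60 x 50 mm high at x 100, y -122 mm.
- frame (a joint): hinge of the roller frame, rad: 0 = upright (start), 1.57 = fully down. Axis along tin_roller's y, at x 48 mm, 4 mm above the table. Stiff and damped: 5 to 15 N at the tin's top tips it with the tin; left alone it stays or sinks slowly. Two black rollers 16 mm thick, axes 79 mm apart, 12 to 130 mm from the hinge, joined by an orange bar 146 mm from it.
- frame_seat (a point): point on the roller frame where the centre of the tin's underside belongs (4 mm above the table while the frame is upright); it turns with the frame. Its z runs along the rollers away from the hinge (up while upright), its y along the hinge.
- frame_bar (a point): middle of the orange cross bar of the frame (bar 12 mm thick, 104 mm long, along frame y); 150 mm above the table while upright, about 12 mm above it when the frame is down.
- start_top (a point): centre of the top of the green start button on the drive box, 28 mm across; it is pressed straight down 6 mm, taking about 5 N.
- start (a joint): travel of the start button, m: 0 = released, 0.006 = fully pressed; springs back.
- tin_red: paint tin of the same size with a red band, bystander. Origin: centre of its underside.
- tin_blue: paint tin of the same size with a blue band, bystander. Origin: centre of its underside.
- brush_mug: white mug with brushes, 76 mm wide, about 200 mm high with the brushes, bystander. Origin: centre of its underside.
- tape: roll of blue masking tape lying flat, 100 mm across, 25 mm high, bystander. Origin: centre of its underside.
- thinner: amber bottle with white cap, 60 mm in diameter, 160 mm high, bystander. Origin: centre of its underside.
- scraper: spatula lying flat, 200 mm long, bystander. Origin: underside, near the middle of its length; x along it.
There are look-alikes about, which are no part of the job. What is shaped like the tin_yellow but purple is not meant.

How it is judged:
By the outcome, as a careful person would: the job done as asked, in the order asked, and still so for the second after the job is handed in, with the robot touching nothing.
It also fails if it takes over 61 s, if anything falls off the work surface, if the arm or the gripper's body presses on something with over 40 N, if the wrist force passes 120 N, or if a joint passes its speed limit or range.

## Robot

A 7-joint arm with a two-finger parallel gripper is mounted at the origin on the work surface. World frame = base frame: x ahead of the robot, y to its left, z up, the work surface at z = 0. Lengths are in m, angles in rad, forces in N, time in s.
With the tool pointing down it reaches from about 0.425 to 0.8 m from the base axis. Payload 8.3 kg.
Tool frame: the origin (TCP) lies at the very end of the fingers, on their centre line; the grasp point (between the pads) lies 19 mm behind it; x points along the fingers, y is the direction in which the jaws open and shut, and the axes are right-handed (so a half turn about x gives the same grasp; the last joint's range is limited). The gripper opens to 85 mm and grips with 20 to 120 N. Pads are 22 mm wide; open, the fingers measure 114 mm over their backs; the gripper's body (76 mm by 85 mm) begins 54 mm behind the grasp point. The pads swing forward as they close: fully open they stand 13 mm farther back than shut.
Start: joints at [-1.307, 0.383, 0.016, 1.37, -0.006, 1.388, -0.046], TCP at [0.201, 0.592, 0.204] pointing down, gripper open.
Joint ranges: [-2.95, 2.95], [-0.25, 2.06], [-1.52, 1.56], [0.18, 2.33], [-1.44, 4.58], [0.02, 2.06], [-3.01, 3.01]. Speed limits (rad/s): [2.39, 2.39, 3.01, 3.01, 3.14, 3.14, 3.14].

## Interface

Orientations are given as a unit quaternion [x, y, z, w].
In Python, from rig import read_state, vision, finish_job gives the robot as it stands. The module is installed in compiled form; this text tells all that it offers.
- The arm moves only by the tool jog_arm, never from a script. Its argument "plan" is a list that holds one entry, the list of rows, each a list of 7 numbers: the shift along the tool's x, y, z in units of 25 mm (1.0 is 25 mm), then the turn, a rotation vector about the tool's x, y, z in units of 5 degrees (1.0 is 5 degrees), then the opening, from 0 (shut) to 1 (fully open). In form: [[[dx, dy, dz, rx, ry, rz, gripper], ...]]. A call has 1 to 8 rows; each row shifts and turns the pose as measured when the row begins, along the tool's axes as they then stand; what a row does not reach is not made up. A row lasts 1/8 s, in which the tool goes at most 62.5 mm and 10.7 degrees, less where a joint would pass 70% of its speed; a pose out of reach is approached as far as the arm can. A call is refused whole if a number of a shift passes 1 or a number of a turn 1, either way. A call with a gripper value outside its range is refused whole. The fingers move at their own pace and stop on an object; the grip force is fixed at half the most. Time passes only in rows, so rows that do not move let the fingers close. It gives the time, the measured TCP pose, the force and the opening at its end, in the units of the state.
- read_state(): the state, without advancing time (a new reading comes with each control period).
- vision.get_image(name): name is "scene" or "top" or "wrist"; returns a dict with "img" (384x512x3 uint8, red, green, blue), "intrinsics" (3x3 intrinsics, pixels), "k1" (the pictures are not rectified: a ray, as slopes to the right and down, at radius r is drawn at 1 + k1 r^2 times it, then the intrinsics apply), "origin" and "attitude" of the camera in the world; the wrist camera has in their place "hand_eye" (4x4, takes a point from camera to tool coordinates, whose origin is the TCP and whose axes are the tool frame's). Camera axes: x right, y down, z forward; pixel columns grow to the right and rows downward; lengths in m; the calibration is good to about 2 mm. A picture is of the moment at which its call begins: read the wrist's pose just before it. There is no depth.
- finish_job(): hands the job in, once; it reports no verdict.
Trained networks look in the newest picture that a camera, given by its name, has taken for a name from the list of things; names that differ only in an ending like _2 or _b are one class to them, and where a whole thing is asked for, a point or a joint stands for the part that bears it (a point fixed in the world has none). Each returns a list of dicts, best first, with "score" (0 to 1); they miss things now and then, are a little off and sometimes report something else, mostly with a low value. They report only what shows in the picture. A call takes as long as a camera call. They do not tell look-alikes from the thing itself.
- vision.outline_of(query, camera): "region" (384x512 bool, what is visible of it) and "centre" ([column, row] in pixels, amid what is visible of it).
- vision.landmark_of(query, camera): "centre" ([column, row] in pixels: a listed point, or the origin of a listed thing).
The state is a dict: "clock": time; "q": joint angles; "joint_vel": joint speeds; "joint_torque": joint torques, N m; "eef_pos": TCP position; "orientation": TCP orientation; "force": force on the tool from outside, world axes, zero at the start; "torque": the same for the moment, N m; "grip_width": finger opening in m.
Only numpy, scipy, OpenCV 4.12 (cv2) and the standard library are available. Lean on these libraries where they do the work, as an engineer would, in place of code of your own. Each camera call takes 0.05 s, during which the arm holds its last target.

## Working session

There is one attempt and no reset: what is moved stays moved. The work goes in short steps, Python scripts to look and compute and a tool call to move; the robot and the scene stay as the last step left them, time stands still between calls to the robot, and variables do not carry over. Pictures are saved under pics/ and viewed, and the job is handed in when it is done.

Besides the shell and the picture viewer there is one more tool, called after "Emit:" as name([rows], argument=value, ...), one row to a line, values as JSON. jog_arm: Moves the arm, as the interface text tells. Its arguments: {"type":"object","properties":{"plan":{"type":"array","items":{"type":"array","items":{"type":"array","items":{"type":"number"}}}}},"required":["plan"]}

```bash
mkdir -p pics; cat > h.py <<'E'
import numpy as np, cv2
from rig import read_state, vision, finish_job
from scipy.spatial.transform import Rotation as R
def att(a):
    a=np.array(a,float)
    return a if a.shape==(3,3) else R.from_quat(a).as_matrix()
def shot(name,fn=None):
    st=read_state(); d=vision.get_image(name)
    if fn: cv2.imwrite('pics/'+fn,d['img'][:,:,::-1])
    if 'hand_eye' in d:
        T=np.eye(4);T[:3,:3]=R.from_quat(st['orientation']).as_matrix();T[:3,3]=st['eef_pos']
        T=T@np.array(d['hand_eye']); d['Rm'],d['o']=T[:3,:3],T[:3,3]
    else: d['Rm'],d['o']=att(d['attitude']),np.array(d['origin'])
    return d
def ray(d,px):
    K=np.array(d['intrinsics']);k=d['k1']
    u=np.array([(px[0]-K[0,2])/K[0,0],(px[1]-K[1,2])/K[1,1]]);s=u.copy()
    for _ in range(20): s=u/(1+k*(s@s))
    v=d['Rm']@np.array([s[0],s[1],1]);return v/np.linalg.norm(v)
def onz(d,px,z):
    v=ray(d,px);return d['o']+v*(z-d['o'][2])/v[2]
def proj(d,P):
    c=d['Rm'].T@(np.array(P)-d['o']);s=c[:2]/c[2];s=s*(1+d['k1']*(s@s));K=np.array(d['intrinsics'])
    return np.array([K[0,0]*s[0]+K[0,2],K[1,1]*s[1]+K[1,2]])
E
python3 - <<'E'
from h import *
print(read_state())
for n in ['scene','top','wrist']:
    d=shot(n,n+'0.png'); print(n,d['o'],d['Rm'].round(3).tolist(),d['k1'],np.array(d['intrinsics']).tolist())
    for q in ['tin_yellow','tin_roller','frame_seat','frame_bar','start_top','tin_red','tin_blue','brush_mug','tape','thinner','scraper']:
        print(q,[(np.round(r['centre']).tolist(),round(r['score'],2)) for r in vision.landmark_of(q,n)][:4])
E
```

```text
{'clock': 0.0, 'q': array([-1.30692356,  0.38427648,  0.01638236,  1.37116288, -0.00631222,
        1.38818557, -0.04651632]), 'joint_vel': array([-0.00077683, -0.00143973, -0.00151423, -0.00063663, -0.00031653,
       -0.00011843,  0.00078357]), 'joint_torque': array([ 1.08334291e-04, -6.27608728e+01,  8.43879897e-01, -3.71812820e+01,
        1.62684638e-02,  1.47242588e-02, -9.00604476e-06]), 'eef_pos': array([0.20040684, 0.59141209, 0.20345114]), 'orientation': array([ 0.11431182,  0.69779547, -0.11569858,  0.69758736]), 'force': array([-0.60663461, -0.66042863, -0.42975607]), 'torque': array([ 0.04099157, -0.04077279, -0.0134727 ]), 'grip_width': 0.08527409757639318}
scene [ 1.13483675 -0.74951167  1.13090031] [[0.745, 0.468, -0.476], [0.667, -0.535, 0.519], [-0.012, -0.704, -0.71]] -0.0012279600989441397 [[403.5034012499311, 0.0, 256.8939829284498], [0.0, 403.5034012499311, 190.31279941598757], [0.0, 0.0, 1.0]]
tin_yellow [([184.0, 235.0], 0.76), ([209.0, 258.0], 0.72), ([153.0, 222.0], 0.55)]
tin_roller [([293.0, 210.0], 0.7)]
frame_seat [([295.0, 211.0], 0.91)]
frame_bar [([29
[... 668 characters left out ...]
0], 0.6)]
frame_bar [([213.0, 171.0], 0.62)]
start_top [([200.0, 140.0], 0.51)]
tin_red [([319.0, 155.0], 0.61)]
tin_blue [([130.0, 176.0], 0.69), ([122.0, 205.0], 0.68)]
brush_mug [([138.0, 144.0], 0.67)]
tape [([380.0, 194.0], 0.74)]
thinner [([127.0, 174.0], 0.54)]
scraper [([237.0, 123.0], 0.6)]
wrist [0.12268735 0.61867001 0.37433193] [[0.321, 0.898, 0.302], [0.947, -0.304, -0.104], [-0.001, 0.32, -0.948]] 0.005527339027205933 [[337.0637896850649, 0.0, 253.02558741043032], [0.0, 337.0637896850649, 184.9659830681864], [0.0, 0.0, 1.0]]
tin_yellow []
tin_roller []
frame_seat []
frame_bar []
start_top []
tin_red []
tin_blue [([234.0, 327.0], 0.63)]
brush_mug []
tape []
thinner []
scraper []
```

View pics/scene0.png

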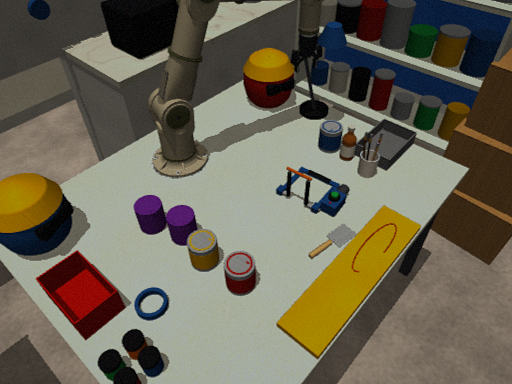

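View pics/top0.png

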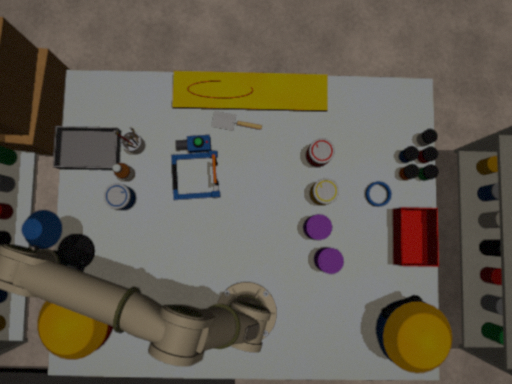

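```bash
python3 - <<'E'
import cv2
a=cv2.imread('pics/scene0.png')[170:310,120:400];cv2.imwrite('pics/c1.png',cv2.resize(a,(800,400)))
a=cv2.imread('pics/top0.png')[110:240,110:380];cv2.imwrite('pics/c2.png',cv2.resize(a,(800,385)))
E
```

```text
(no output)
```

View pics/c1.png

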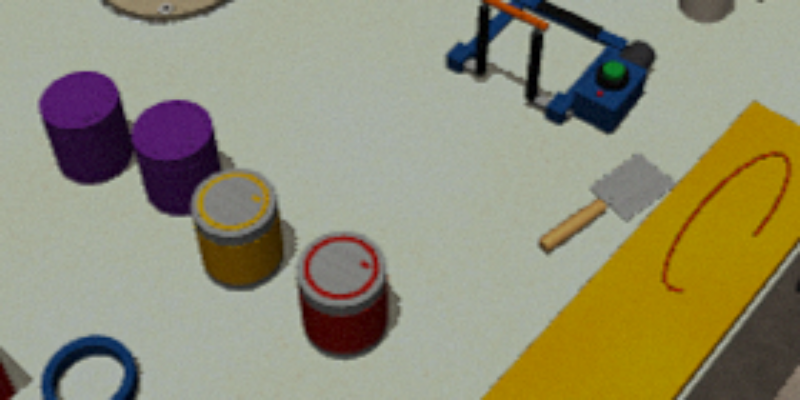

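View pics/c2.png

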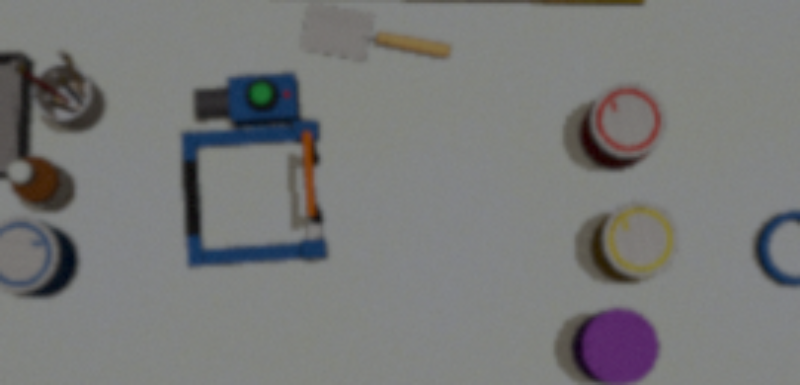

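```bash
cat > m.py <<'E'
from h import *
from scipy.optimize import least_squares
dt=shot('top');ds=shot('scene')
print('yel',onz(dt,(326,191.3),.108),onz(ds,(120+234/2.857,170+200/2.857),.108))
print('red',onz(dt,(321.6,150.5),.108),onz(ds,(120+342/2.857,170+267/2.857),.108))
print('pur',onz(dt,(110+618/2.963,110+347/2.963),.108))
A=[(213.3,154.9),(215.3,181.9)];[print('bar',onz(dt,a,.15)) for a in A]
print('btn',onz(dt,(198.1,141.4),.062),onz(ds,(120+614/2.857,170+70/2.857),.062))
for a in [(217.3,151.2),(220,196.7)]: print('hb',onz(dt,a,.026))
for a in [(171.4,155.2),(174.1,199.4)]: print('tie',onz(dt,a,.010))
for n,d in (('top',dt),('scene',ds)):
  vision.get_image(n)
  for q,z in [('tin_roller',0),('frame_seat',.004),('frame_bar',.15),('start_top',.062)]:
    for r in vision.landmark_of(q,n)[:2]: print(n,q,onz(d,r['centre'],z).round(4),r['score'])
E
python3 m.py
```

```text
yel [ 0.45838071 -0.2861812   0.108     ] [ 0.46652366 -0.28409886  0.108     ]
red [ 0.61133862 -0.26963417  0.108     ] [ 0.6185091  -0.26910221  0.108     ]
pur [ 0.32575136 -0.2589546   0.108     ]
bar [0.578491   0.13058118 0.15      ]
bar [0.48025723 0.12071061 0.15      ]
btn [0.64591742 0.1971946  0.062     ] [0.64961783 0.20373722 0.062     ]
hb [0.61620607 0.12517176 0.026     ]
hb [0.43797617 0.11005259 0.026     ]
tie [0.59967127 0.30650262 0.01      ]
tie [0.42536547 0.28950719 0.01      ]
top tin_roller [0.5354 0.088  0.    ] 0.8
top tin_roller [ 0.4687 -0.5255  0.    ] 0.46
top frame_seat [0.5347 0.0748 0.004 ] 0.64
top frame_bar [0.526  0.1245 0.15  ] 0.58
top start_top [0.6413 0.1928 0.062 ] 0.42
scene tin_roller [0.5404 0.079  0.    ] 0.57
scene frame_seat [0.5402 0.0996 0.004 ] 0.92
scene frame_bar [0.5397 0.1368 0.15  ] 0.61
scene start_top [0.6434 0.2031 0.062 ] 0.45
```

```bash
python3 - <<'E'
from h import *
st=read_state(); M=R.from_quat(st['orientation']).as_matrix(); print(M.round(3), st['eef_pos'])
yaw=lambda v:np.degrees(np.arctan2(v[1],v[0]))
print('tool y yaw',yaw(M[:,1]),'tool z yaw',yaw(M[:,2]),'pos az',yaw(st['eef_pos']))
dt=shot('top')
for n,p in dict(mug=(133,145),thin=(122,171),blue=(119,197),tape=(378,194),pur2=(329,261)).items(): print(n,onz(dt,p,.1 if n!='tape' else .02).round(3))
# target turn: tool z to x_r
for t in (95.6,-84.4):
  print(t,(t-yaw(M[:,2])+180)%360-180)
E
```

```text
[[-0.     0.321  0.947]
 [-0.     0.947 -0.321]
 [-1.    -0.    -0.   ]] [0.2005659  0.59193016 0.204465  ]
tool y yaw 71.27707161058329 tool z yaw -18.722928715150193 pos az 71.28188674991911
mug [0.619 0.436 0.1  ]
thin [0.52  0.472 0.1  ]
blue [0.423 0.478 0.1  ]
tape [ 0.461 -0.507  0.02 ]
pur2 [ 0.203 -0.299  0.1  ]
95.6 114.32292871515017
-84.4 -65.67707128484982
```

Emit:
jog_arm([
  [[-0.5,0,1,0.45,0,0,0.7],[-0.5,0,1,0.45,0,0,0.7],[-0.5,0,1,0.45,0,0,0.7],[-0.5,0,1,0.45,0,0,0.7],[0,0,1,0.45,0,0,0.7],[0,0,1,0.45,0,0,0.7],[0,0,1,0.45,0,0,0.7],[0,0,1,0.45,0,0,0.7]],
])

```text
clock: 3.45
eef_pos: [0.39, 0.4946, 0.2578]
orientation: [0.23, 0.668, -0.23, 0.669]
force: [0.3, -0.3, -0.1]
grip_width: 0.0596
```

Emit:
jog_arm([
  [[0,0,1,0.45,0,0,0.7],[0,0,1,0.45,0,0,0.7],[0,0,1,0.45,0,0,0.7],[0,0,1,0.45,0,0,0.7],[0,0,1,0.45,0,0,0.7],[0,0,1,0.45,0,0,0.7],[0,0,1,0.45,0,0,0.7],[0,0,1,0.45,0,0,0.7]],
])

```text
clock: 4.45
eef_pos: [0.5366, 0.34, 0.2573]
orientation: [0.338, 0.621, -0.339, 0.621]
force: [0.4, 0.2, 0.3]
grip_width: 0.0596
```

Emit:
jog_arm([
  [[0,0,1,0.45,0,0,0.7],[0,0,1,0.45,0,0,0.7],[0,0,1,0.45,0,0,0.7],[0,0,1,0.45,0,0,0.7],[0,0,1,0.45,0,0,0.7],[0,0,1,0.45,0,0,0.7],[0,0,1,0.45,0,0,0.7],[0,0,1,0.45,0,0,0.7]],
])

```text
clock: 5.45
eef_pos: [0.6242, 0.1456, 0.2574]
orientation: [0.438, 0.555, -0.438, 0.555]
force: [-0.1, -0.2, -0.1]
grip_width: 0.0597
```

```bash
cat > go.py <<'E'
import sys
from h import *
def rel(tgt,zyaw=-84.4):
    st=read_state();M=R.from_quat(st['orientation']).as_matrix();p=st['eef_pos']
    a=np.radians(zyaw);z=np.array([np.cos(a),np.sin(a),0]);x=np.array([0,0,-1.]);y=np.cross(z,x)
    T=np.stack([x,y,z],1)
    print('clock',st['clock'],'pos',p.round(4),'shift units tool',(M.T@(np.array(tgt)-p)/.025).round(2),'in goal axes',(T.T@(np.array(tgt)-p)/.025).round(2),'turn units',(np.degrees(R.from_matrix(M.T@T).as_rotvec())/5).round(2),'F',st['force'].round(1),'w',round(st['grip_width'],4),'q7',st['q'][6].round(2))
if __name__=='__main__': rel([float(v) for v in sys.argv[1:4]])
E
python3 go.py .469 -.36 .2
```

```text
clock 5.45 pos [0.6242 0.1456 0.2574] shift units tool [  2.31 -10.75  18.21] in goal axes [ 2.3  -8.15 19.52] turn units [1.58 0.01 0.  ] F [-0.1 -0.2 -0.1] w 0.0597 q7 0.07
```

Emit:
jog_arm([
  [[0,-0.4,1,0.4,0,0,0.7],[0,-0.4,1,0.4,0,0,0.7],[0,-0.4,1,0.4,0,0,0.7],[0,-0.4,1,0.4,0,0,0.7],[0,-0.4,1,0,0,0,0.7],[0,-0.4,1,0,0,0,0.7],[0,-0.4,1,0,0,0,0.7],[0,-0.4,1,0,0,0,0.7]],
])

```text
clock: 6.45
eef_pos: [0.5661, -0.0774, 0.2583]
orientation: [0.48, 0.519, -0.479, 0.52]
force: [-0.2, -1.4, 0.4]
grip_width: 0.0597
```

Emit:
jog_arm([
  [[0,-0.4,1,0,0,0,0.7],[0,-0.4,1,0,0,0,0.7],[0,-0.4,1,0,0,0,0.7],[0,-0.4,1,0,0,0,0.7],[0,-0.4,1,0,0,0,0.7],[0,-0.4,1,0,0,0,0.7],[0,-0.4,1,0,0,0,0.7],[0,-0.4,1,0,0,0,0.7]],
])

```text
clock: 7.45
eef_pos: [0.4928, -0.2944, 0.2594]
orientation: [0.484, 0.517, -0.48, 0.518]
force: [-0.1, -0.0, -0.0]
grip_width: 0.0593
```

```bash
python3 go.py .469 -.36 .2; python3 -c "
from h import *
d=shot('wrist','w1.png');print(d['o'],d['Rm'].round(2).tolist());print(proj(d,(.462,-.285,.108)))"
```

```text
clock 7.45 pos [ 0.4928 -0.2944  0.2594] shift units tool [ 2.36 -1.15  2.56] in goal axes [ 2.37 -1.21  2.52] turn units [-0.31 -0.04 -0.07] F [-0.1 -0.  -0. ] w 0.0593 q7 0.71
[ 0.48598501 -0.21273885  0.42948968] [[1.0, 0.07, 0.03], [0.07, -0.95, -0.32], [0.01, 0.32, -0.95]]
[221.14387601 148.88757599]
```

View pics/w1.png

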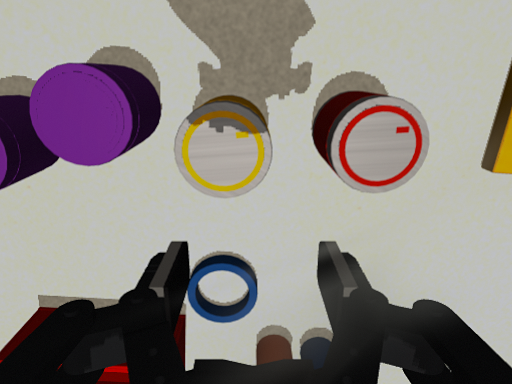

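```bash
python3 -c "
from h import *
d=shot('wrist')
for p in [(223,151),(380,145)]: print(onz(d,p,.108))
a=cv2.imread('pics/w1.png')[70:220,160:290];cv2.imwrite('pics/c3.png',cv2.resize(a,(520,600)))"
```

```text
[ 0.46131801 -0.29159299  0.108     ]
[ 0.61285845 -0.27588886  0.108     ]
```

View pics/c3.png

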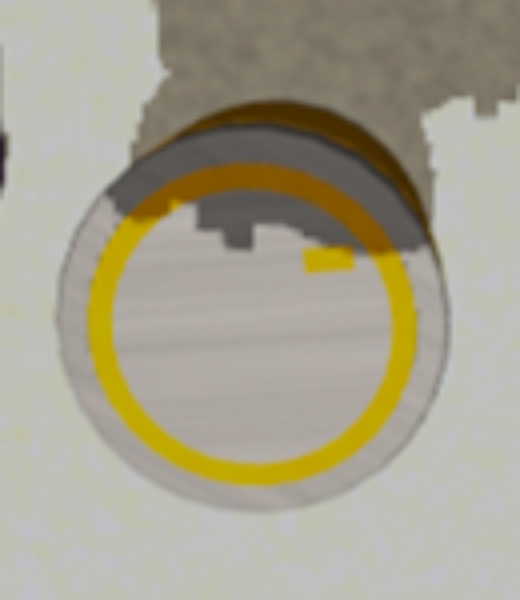

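Emit:
jog_arm([
  [[0.5,-0.4,0.95,-0.1,0,0,0.7],[0.5,-0.4,0.95,-0.1,0,0,0.7],[0.7,-0.4,0.95,-0.1,0,0,0.7],[1,0,0,0,0,0,0.7],[1,0,0,0,0,0,0.7],[1,0,0,0,0,0,0.7],[1,0,0,0,0,0,0.7],[1,0,0,0,0,0,0.7]],
])

```text
clock: 8.55
eef_pos: [0.4662, -0.3711, 0.0901]
orientation: [0.481, 0.519, -0.473, 0.524]
force: [-0.2, -0.3, 0.5]
grip_width: 0.0597
```

```bash
python3 go.py .4695 -.367 .043
```

```text
clock 8.55 pos [ 0.4662 -0.3711  0.0901] shift units tool [ 1.89  0.12 -0.15] in goal axes [ 1.88  0.15 -0.15] turn units [-0.1  -0.03 -0.16] F [-0.2 -0.3  0.5] w 0.0597 q7 0.95
```

Emit:
jog_arm([
  [[0.95,0.1,0,0,0,-0.1,0.7],[0.95,0,0,0,0,0,0.7],[0,0,-0.4,0,0,0,0.7],[0,0,-0.4,0,0,0,0.7],[0,0,-0.3,0,0,0,0.7],[0,0,-0.3,0,0,0,0.7],[0,0,-0.4,0,0,0,0.7],[0,0.1,-0.5,0,0,0,0.7]],
])

```text
clock: 9.55
eef_pos: [0.4687, -0.3132, 0.0449]
orientation: [0.479, 0.518, -0.476, 0.525]
force: [-0.8, -3.9, 1.5]
grip_width: 0.0598
```

```bash
python3 go.py .5504 -.06 .043;python3 -c "
from h import *
d=shot('wrist','w2.png')"
```

```text
clock 9.55 pos [ 0.4687 -0.3132  0.0449] shift units tool [ 0.07  4.14 -9.8 ] in goal axes [ 0.07  4.24 -9.76] turn units [-0.12  0.05 -0.12] F [-0.8 -3.9  1.5] w 0.0598 q7 0.87
```

View pics/w2.png

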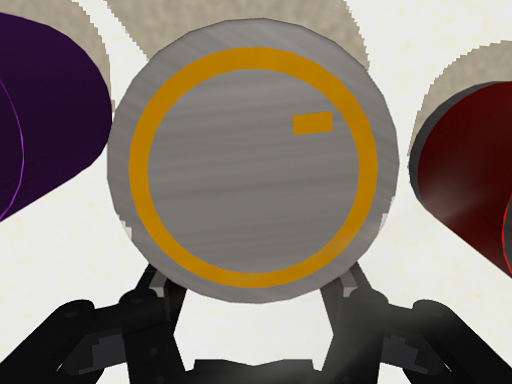

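Emit:
jog_arm([
  [[0,0.25,-0.65,0,0,0,0.7],[0,0.28,-0.65,0,0,0,0.7],[0,0.28,-0.65,0,0,0,0.7],[0,0.28,-0.65,0,0,0,0.7],[0,0.28,-0.65,0,0,0,0.7],[0,0.28,-0.65,0,0,0,0.7],[0,0.28,-0.65,0,0,0,0.7],[0,0.28,-0.65,0,0,0,0.7]],
])

```text
clock: 10.6
eef_pos: [0.5118, -0.18, 0.0475]
orientation: [0.479, 0.514, -0.48, 0.526]
force: [-1.9, -4.4, 1.7]
grip_width: 0.0597
```

```bash
python3 go.py .5504 -.06 .043
```

```text
clock 10.6 pos [ 0.5118 -0.18    0.0475] shift units tool [ 0.14  1.93 -4.66] in goal axes [ 0.18  2.01 -4.63] turn units [-0.19  0.15 -0.12] F [-1.9 -4.4  1.7] w 0.0597 q7 0.57
```

Emit:
jog_arm([
  [[0.03,0.3,-0.65,-0.05,0.05,-0.04,0.7],[0.03,0.3,-0.65,-0.05,0.05,-0.04,0.7],[0.03,0.3,-0.65,-0.05,0.05,-0.04,0.7],[0.03,0.3,-0.65,-0.05,0.05,0,0.7],[0.03,0.3,-0.65,0,0,0,0.7],[0.03,0.28,-0.65,0,0,0,0.7],[0.03,0.2,-0.5,0,0,0,0.7],[0,0,-0.2,0,0,0,0.7]],
])

```text
clock: 11.6
eef_pos: [0.5493, -0.061, 0.0433]
orientation: [0.474, 0.524, -0.477, 0.523]
force: [0.5, -6.3, 3.8]
grip_width: 0.0594
```

```bash
python3 go.py .5407 .0396 .043;python3 -c "
from h import *
d=shot('wrist','w3.png');d=shot('top','t3.png');a=d['img'][110:240,150:300,::-1];cv2.imwrite('pics/t3c.png',cv2.resize(a,(690,600),interpolation=2))"
```

```text
clock 11.6 pos [ 0.5493 -0.061   0.0433] shift units tool [ 0.01  0.04 -4.04] in goal axes [ 0.01  0.05 -4.04] turn units [-0.03  0.02  0.04] F [ 0.5 -6.3  3.8] w 0.0594 q7 0.35
```

View pics/w3.png

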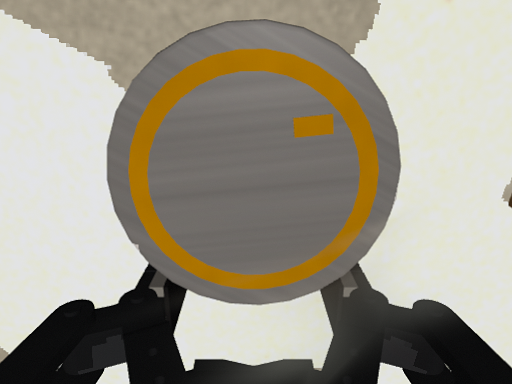

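View pics/t3c.png

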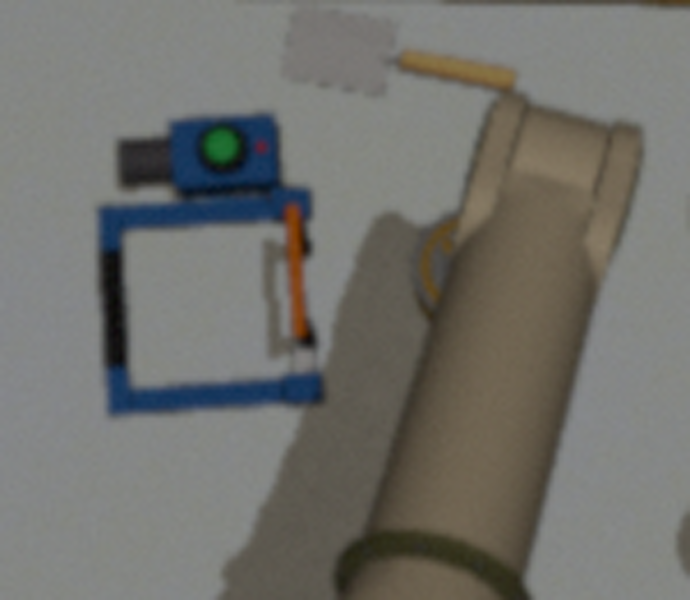

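Emit:
jog_arm([
  [[0,0,-0.5,0,0,0,0.7],[0,0,-0.5,0,0,0,0.7],[0,0,-0.5,0,0,0,0.7],[0,0,-0.5,0,0,0,0.7],[0,0,-0.4,0,0,0,0.7],[0,0,-0.3,0,0,0,0.7]],
])

```text
clock: 12.45
eef_pos: [0.5422, 0.0036, 0.0438]
orientation: [0.476, 0.521, -0.479, 0.522]
force: [0.4, -4.1, 2.0]
grip_width: 0.0595
```

```bash
python3 go.py .5407 .0396 .043;python3 -c "
from h import *
d=shot('wrist','w4.png');
for P in [(.536,.088,0),(.536+.0517-.0036*-.1, .093,.15)]: print(proj(d,P))
d=shot('scene','s4.png');a=d['img'][130:260,220:370,::-1];cv2.imwrite('pics/s4c.png',cv2.resize(a,(690,600),interpolation=2))"
```

```text
clock 12.45 pos [0.5422 0.0036 0.0438] shift units tool [ 0.03  0.07 -1.44] in goal axes [ 0.03  0.08 -1.44] turn units [-0.11  0.05  0.03] F [ 0.4 -4.1  2. ] w 0.0595 q7 0.21
[255.39968407  66.9979513 ]
[558.18124968  58.38283158]
```

View pics/w4.png

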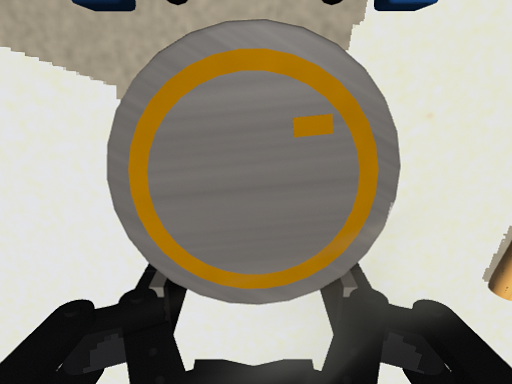

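View pics/s4c.png

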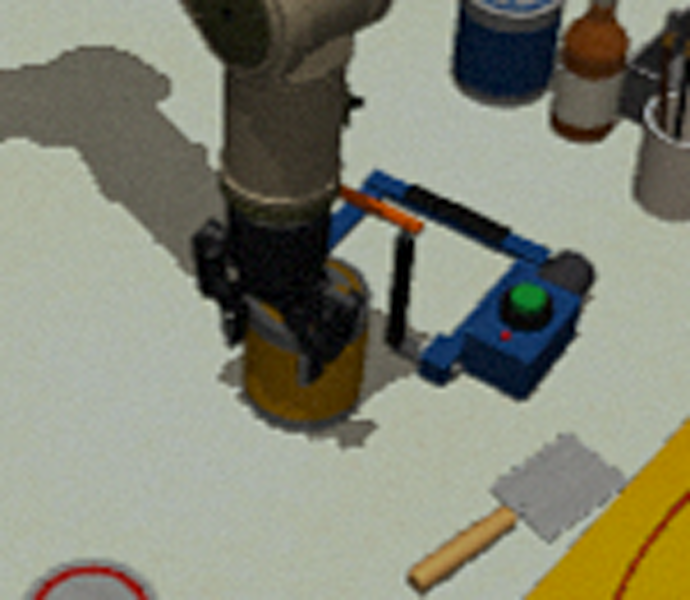

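Emit:
jog_arm([
  [[0,0,-0.35,0,0,0,0.7],[0,0,-0.3,0,0,0,0.7],[0,0,-0.25,0,0,0,0.7],[0,0,-0.2,0,0,0,0.7],[0,0,-0.15,0,0,0,0.7]],
])

```text
clock: 13.18
eef_pos: [0.5393, 0.0336, 0.0438]
orientation: [0.476, 0.52, -0.48, 0.522]
force: [0.3, -4.5, 2.6]
grip_width: 0.0599
```

Emit:
jog_arm([
  [[0,0,-0.12,0,0,0,0.7],[0,0,-0.12,0,0,0,0.7]],
])

```text
clock: 13.42
eef_pos: [0.5389, 0.0382, 0.0437]
orientation: [0.476, 0.519, -0.481, 0.522]
force: [3.9, -8.5, -1.3]
grip_width: 0.0597
```

```bash
python3 go.py .5407 .0396 .043;python3 -c "
from h import *
d=shot('wrist','w5.png');
d=shot('scene','s5.png');a=d['img'][130:260,220:370,::-1];cv2.imwrite('pics/s5c.png',cv2.resize(a,(690,600),interpolation=2))"
```

```text
clock 13.425 pos [0.5389 0.0382 0.0437] shift units tool [ 0.03  0.08 -0.05] in goal axes [ 0.03  0.08 -0.05] turn units [-0.16  0.09  0.03] F [ 3.9 -8.5 -1.3] w 0.0597 q7 0.13
```

View pics/w5.png

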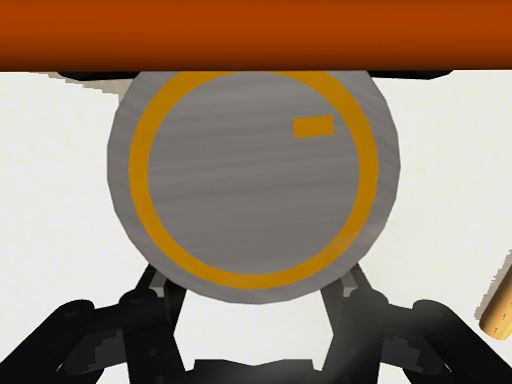

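View pics/s5c.png

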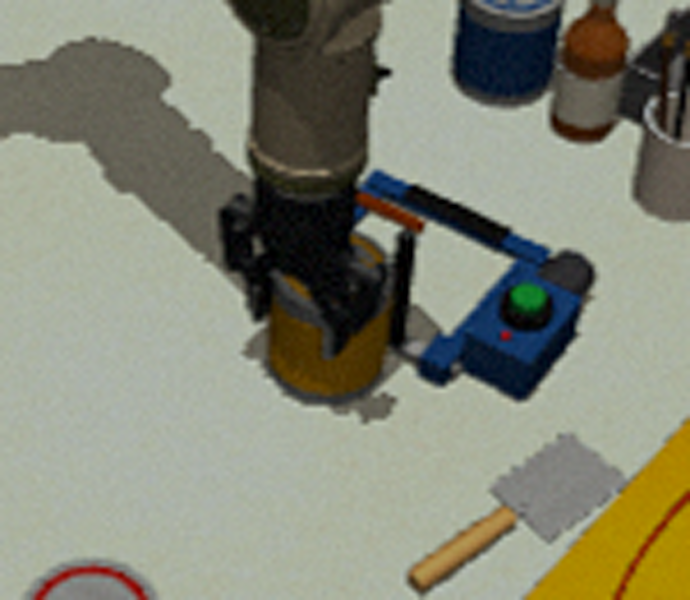

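Emit:
jog_arm([
  [[0,0.05,-0.12,0,0,0,0.7],[0,0.03,-0.12,0,0,0,0.7]],
])

```text
clock: 13.78
eef_pos: [0.5395, 0.0395, 0.0433]
orientation: [0.475, 0.518, -0.484, 0.522]
force: [-1.5, -13.5, 6.1]
grip_width: 0.0597
```

Emit:
jog_arm([
  [[0,0,0.3,0,0,0,0.7],[-0.7,0,0,0,0,0,0.7],[-0.7,0,0,0,0,0,0.7],[0,0,0,0,0,0,0.7]],
])

```text
clock: 14.28
eef_pos: [0.5396, 0.0361, 0.0806]
orientation: [0.475, 0.52, -0.483, 0.521]
force: [-0.1, -0.2, -0.5]
grip_width: 0.0598
```

```bash
python3 go.py .5395 .0395 .078;python3 -c "
from h import *
d=shot('wrist','w6.png')"
```

```text
clock 14.275 pos [0.5396 0.0361 0.0806] shift units tool [ 0.1   0.01 -0.14] in goal axes [ 0.1   0.01 -0.14] turn units [-0.17  0.1   0.08] F [-0.1 -0.2 -0.5] w 0.0598 q7 0.12
```

View pics/w6.png

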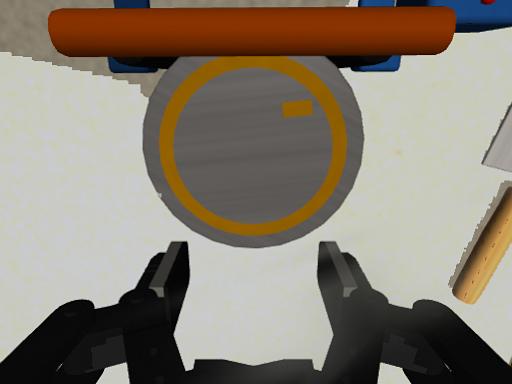

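Emit:
jog_arm([
  [[0.08,0,-0.15,-0.1,0.05,0.05,0.7],[0,0,-0.12,0,0,0,0.7],[0,0,-0.12,0,0,0,0.7],[-0.08,0,-0.16,0,0,0,0.7]],
])

```text
clock: 14.82
eef_pos: [0.5365, 0.0515, 0.0782]
orientation: [0.474, 0.523, -0.478, 0.522]
force: [0.7, -0.4, 0.6]
grip_width: 0.0594
```

```bash
python3 -c "
from h import *
d=shot('wrist','w7.png')
d=shot('scene','s7.png');a=d['img'][130:230,240:355,::-1];cv2.imwrite('pics/s7c.png',cv2.resize(a,(690,600),interpolation=2))"
```

```text
(no output)
```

View pics/w7.png

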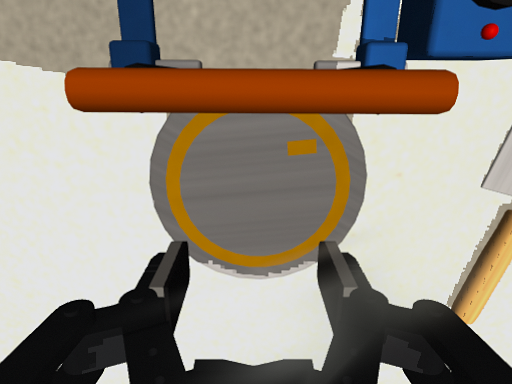

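View pics/s7c.png

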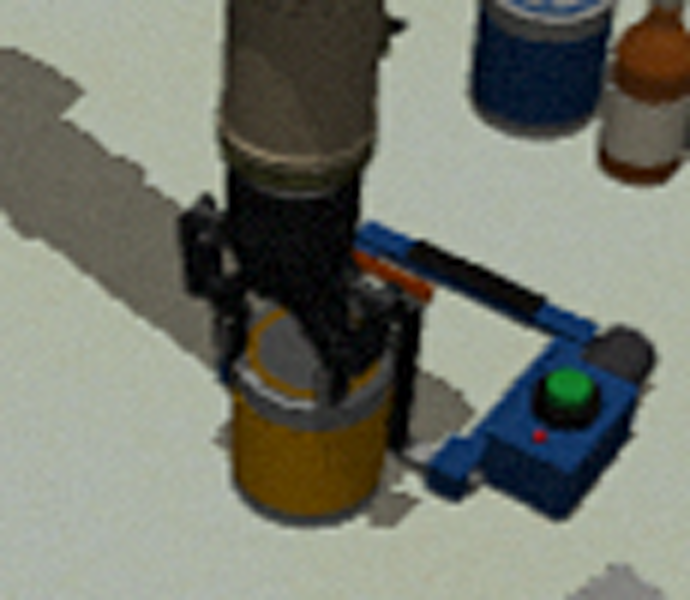

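```bash
python3 -c "
from h import *
st=read_state();print(st['eef_pos'],st['force'])
d=shot('wrist')
print('lid',onz(d,(258,188),.108),'bar',onz(d,(262,91),.15))
M=R.from_quat(st['orientation']).as_matrix()
for w in (.03,):
  for z in (0,.011,-.011,-.022):
    for x in (0,-.01,-.02): print(z,x,[proj(d,st['eef_pos']+M@np.array([x,s*w,z])).round() for s in (-1,1)])
"
```

```text
[0.53677156 0.05213922 0.07847769] [0.92736668 0.05022803 0.09487356]
lid [0.53583652 0.0860171  0.108     ] bar [0.53223654 0.12948363 0.15      ]
0 0 [array([199., 228.]), array([307., 228.])]
0 -0.01 [array([196., 236.]), array([310., 236.])]
0 -0.02 [array([193., 245.]), array([313., 245.])]
0.011 0 [array([200., 245.]), array([306., 245.])]
0.011 -0.01 [array([197., 255.]), array([309., 255.])]
0.011 -0.02 [array([194., 265.]), array([312., 265.])]
-0.011 0 [array([198., 209.]), array([308., 209.])]
-0.011 -0.01 [array([195., 217.]), array([311., 217.])]
-0.011 -0.02 [array([192., 225.]), array([315., 225.])]
-0.022 0 [array([197., 190.]), array([309., 190.])]
-0.022 -0.01 [array([194., 197.]), array([312., 197.])]
-0.022 -0.02 [array([190., 205.]), array([316., 205.])]
```

Emit:
jog_arm([
  [[0,0,0.5,0,0,0,0.7],[0,0.1,0.25,0,0,0,0.7],[0.55,0,0,0,0,0,0.7],[0.5,0,0,0,0,0,0.7],[0,0,-0.2,0,0,0,0.7]],
])

```text
clock: 15.6
eef_pos: [0.5403, 0.0354, 0.0497]
orientation: [0.474, 0.523, -0.479, 0.522]
force: [0.1, 0.4, -0.3]
grip_width: 0.0597
```

```bash
python3 go.py .5405 .0395 .052
```

```text
clock 15.6 pos [0.5403 0.0354 0.0497] shift units tool [-0.09  0.02 -0.16] in goal axes [-0.09  0.03 -0.16] turn units [-0.07  0.05  0.07] F [ 0.1  0.4 -0.3] w 0.0597 q7 0.15
```

Now contact and start the arc.

Emit:
jog_arm([
  [[-0.05,0,-0.15,0,0,0,0.7],[-0.08,0,-0.18,0,0,0,0.7],[-0.1,0,-0.18,0,0,0,0.7],[-0.12,0,-0.18,0,0,0,0.7]],
])

```text
clock: 16.1
eef_pos: [0.5389, 0.0468, 0.0586]
orientation: [0.473, 0.52, -0.482, 0.523]
force: [0.1, -6.3, -3.6]
grip_width: 0.0597
```

```bash
python3 -c "
from h import *
st=read_state();print(st['eef_pos'],st['force'])
d=shot('wrist','w8.png')"
```

```text
[0.53886153 0.04684028 0.0585639 ] [ 0.06852696 -6.25841065 -3.642355  ]
```

View pics/w8.png

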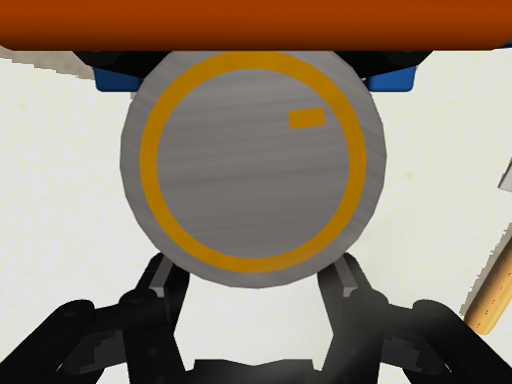

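Emit:
jog_arm([
  [[-0.12,0,-0.18,0,0,0,0.7],[-0.12,0,-0.18,0,0,0,0.7],[-0.11,0,-0.19,0,0,0,0.7],[-0.1,0,-0.2,0,0,0,0.7]],
])

```text
clock: 16.65
eef_pos: [0.5373, 0.0608, 0.0699]
orientation: [0.472, 0.517, -0.485, 0.524]
force: [1.0, -5.8, -2.7]
grip_width: 0.0596
```

```bash
python3 go.py .5405 .0395 .052;python3 -c "
from h import *
d=shot('scene','s8.png');a=d['img'][130:230,240:355,::-1];cv2.imwrite('pics/s8c.png',cv2.resize(a,(690,600),interpolation=2))"
```

```text
clock 16.65 pos [0.5373 0.0608 0.0699] shift units tool [0.73 0.06 0.84] in goal axes [0.72 0.04 0.86] turn units [-0.17  0.23  0.08] F [ 1.  -5.8 -2.7] w 0.0596 q7 0.06
```

View pics/s8c.png

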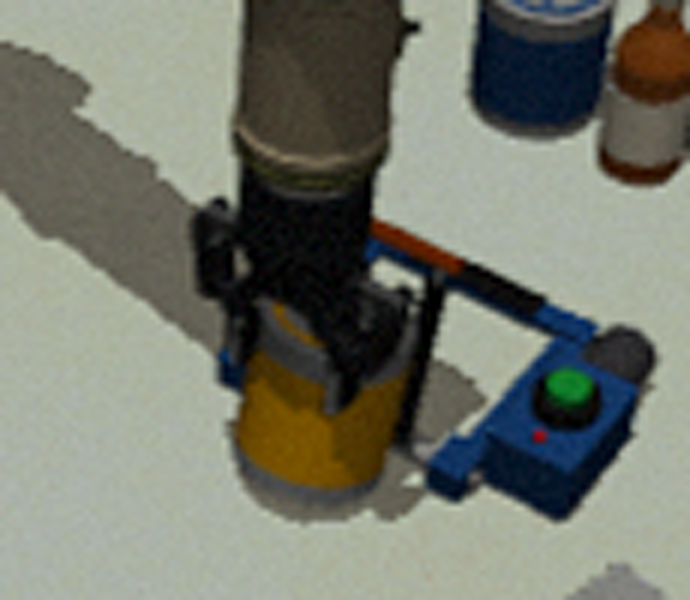

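Emit:
jog_arm([
  [[-0.1,0,-0.19,-0.03,0.04,0,0.7],[-0.1,0,-0.2,-0.03,0.04,0,0.7],[-0.09,0,-0.2,-0.03,0.04,0,0.7],[-0.08,0,-0.2,-0.03,0.04,0,0.7],[-0.07,0,-0.21,0,0.03,0,0.7],[-0.06,0,-0.21,0,0.03,0,0.7],[-0.05,0,-0.21,0,0.03,0,0.7],[-0.04,0,-0.21,0,0.03,0,0.7]],
])

```text
clock: 17.7
eef_pos: [0.5347, 0.0946, 0.0857]
orientation: [0.475, 0.521, -0.48, 0.521]
force: [0.7, -4.9, -0.6]
grip_width: 0.0601
```

```bash
cat > th.py <<'E'
from h import *
import sys
st=read_state();xr=np.array([-.0976,.9952]);o=np.array([.535,.088]);p=st['eef_pos']
fx=(p[:2]-o)@xr*1000-48+11; fz=p[2]*1000-4+33
th=np.degrees(np.arctan2(85.6,81)-np.arctan2(-fx,fz))
print('t',st['clock'],'contact rel',round(fx,1),round(fz,1),'rad',round(np.hypot(fx,fz),1),'(117.9) theta',round(th,1),'F',st['force'].round(1),'lat',round((p[0]-o[0])*.9952*1000+(p[1]-o[1])*97.6,1))
if len(sys.argv)>1:
  d=shot('scene','s_'+sys.argv[1]);a=d['img'][130:230,240:355,::-1];cv2.imwrite('pics/'+sys.argv[1],cv2.resize(a,(690,600),interpolation=2))
E
python3 th.py a9.png;python3 go.py .5405 .0395 .052
```

```text
t 17.7 contact rel -30.4 114.7 rad 118.6 (117.9) theta 31.8 F [ 0.7 -4.9 -0.6] lat 0.3
clock 17.75 pos [0.5346 0.0956 0.0858] shift units tool [1.36 0.05 2.25] in goal axes [1.35 0.01 2.26] turn units [-0.12  0.04  0.06] F [-0.3 -2.5  1.4] w 0.0595 q7 0.01
```

View pics/a9.png

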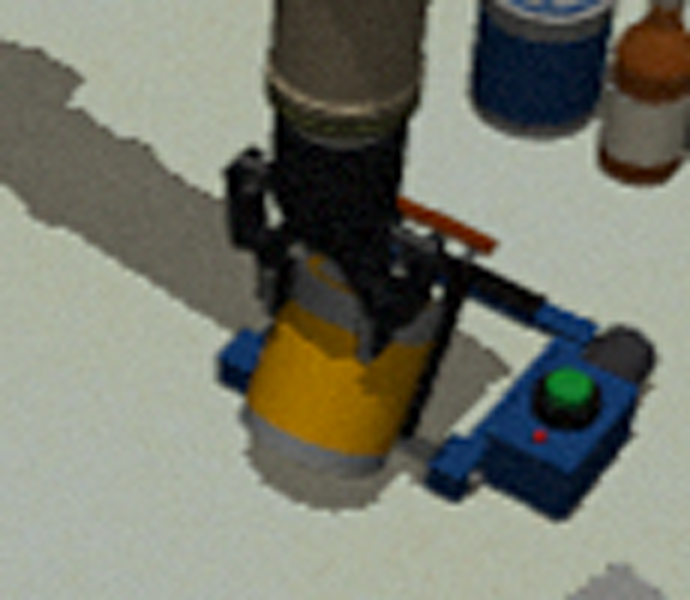

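Emit:
jog_arm([
  [[-0.05,0,-0.22,0,0,0,0.7],[-0.04,0,-0.22,0,0,0,0.7],[-0.03,0,-0.22,0,0,0,0.7],[-0.02,0,-0.22,0,0,0,0.7],[0,0,-0.22,0,0,0,0.7],[0.01,0,-0.22,0,0,0,0.7],[0.02,0,-0.22,0,0,0,0.7],[0.03,0,-0.22,0,0,0,0.7]],
])

```text
clock: 18.75
eef_pos: [0.5306, 0.1426, 0.0884]
orientation: [0.476, 0.522, -0.48, 0.521]
force: [-0.9, -3.3, 2.2]
grip_width: 0.0598
```

```bash
python3 th.py a10.png;python3 go.py .5405 .0395 .052
```

```text
t 18.75 contact rel 17.7 117.4 rad 118.7 (117.9) theta 55.2 F [-0.9 -3.3  2.2] lat 0.9
clock 18.8 pos [0.5304 0.1437 0.0882] shift units tool [1.46 0.04 4.19] in goal axes [ 1.45 -0.01  4.19] turn units [-0.1   0.03  0.06] F [ 0.1 -0.3  1.3] w 0.0595 q7 -0.08
```

View pics/a10.png

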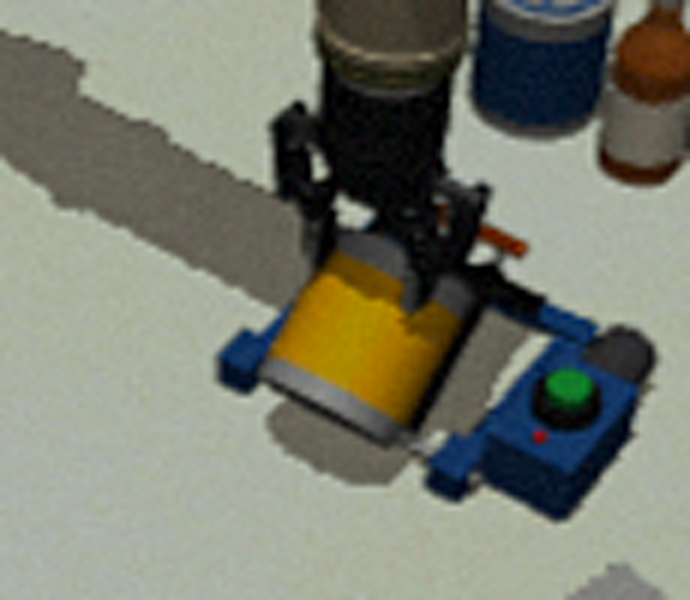

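Emit:
jog_arm([
  [[0.04,0,-0.22,0,0,0,0.7],[0.05,0,-0.22,0,0,0,0.7],[0.06,0,-0.22,0,0,0,0.7],[0.07,0,-0.21,0,0,0,0.7],[0.08,0,-0.21,0,0,0,0.7],[0.09,0,-0.2,0,0,0,0.7],[0.1,0,-0.2,0,0,0,0.7],[0.11,0,-0.19,0,0,0,0.7]],
])

```text
clock: 19.8
eef_pos: [0.5264, 0.1894, 0.0721]
orientation: [0.476, 0.523, -0.479, 0.521]
force: [0.2, -0.5, 0.8]
grip_width: 0.0596
```

```bash
python3 th.py a11.png;python3 go.py .5405 .0395 .052
```

```text
t 19.8 contact rel 64.8 101.1 rad 120.0 (117.9) theta 79.2 F [ 0.2 -0.5  0.8] lat 1.4
clock 19.85 pos [0.526  0.1904 0.0716] shift units tool [0.79 0.03 6.06] in goal axes [ 0.78 -0.01  6.06] turn units [-0.08  0.01  0.06] F [-0.2  1.3 -0.6] w 0.0599 q7 -0.15
```

View pics/a11.png

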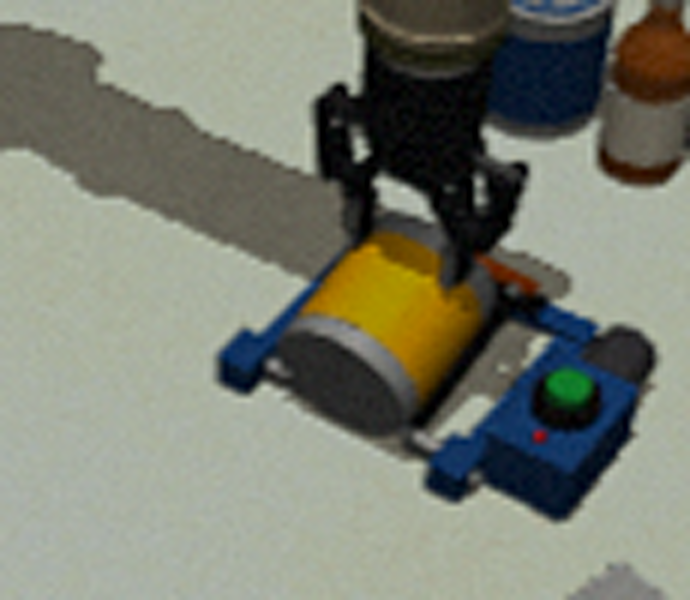

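Nearly down with hardly any force. Finish the arc, pressing gently to the stop.

Emit:
jog_arm([
  [[0.12,0,-0.18,0,0,0,0.7],[0.12,0,-0.17,0,0,0,0.7],[0.13,0,-0.15,0,0,0,0.7],[0.13,0,-0.1,0,0,0,0.7],[0.13,0,-0.05,0,0,0,0.7]],
])

```text
clock: 20.48
eef_pos: [0.5253, 0.2082, 0.0564]
orientation: [0.476, 0.523, -0.477, 0.521]
force: [-6.9, -6.2, 27.7]
grip_width: 0.0596
```

```bash
python3 th.py a12.png;python3 go.py .5405 .0395 .052
```

```text
t 20.475 contact rel 83.5 85.4 rad 119.5 (117.9) theta 91.0 F [-6.9 -6.2 27.7] lat 2.0
clock 20.525 pos [0.5252 0.2081 0.0566] shift units tool [ 0.18 -0.01  6.77] in goal axes [ 0.19 -0.05  6.77] turn units [-0.08 -0.    0.04] F [-5.8 -3.6 16.8] w 0.0602 q7 -0.17
```

View pics/a12.png

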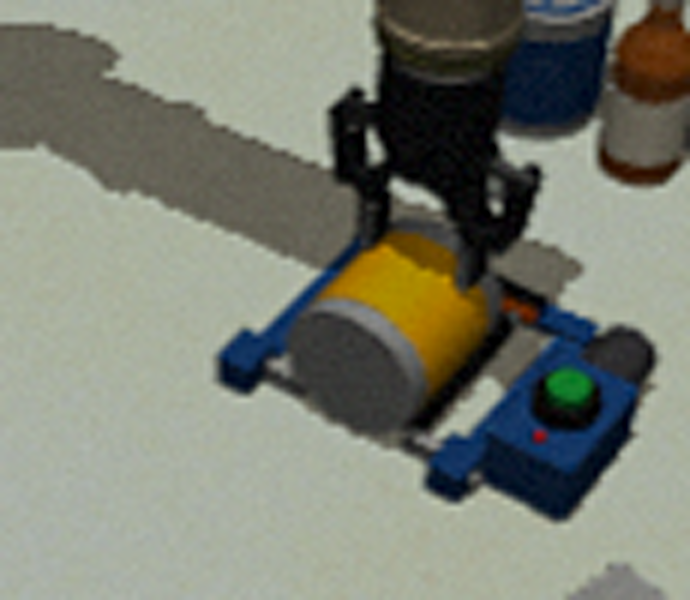

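Emit:
jog_arm([
  [[-0.5,0,0,0,0,0,0.7],[-1,0,0,0,0,0,0.7],[-1,0,0,0,0,0,0.7],[-1,0,0,0,0,0,0.7],[-0.5,0.5,0,0,0,0,0],[0,1,0,0,0,0,0],[0,1,0,0,0,0,0]],
])

```text
clock: 21.4
eef_pos: [0.5877, 0.2143, 0.1618]
orientation: [0.476, 0.524, -0.477, 0.521]
force: [0.9, -0.0, 0.0]
grip_width: 0.0055
```

```bash
python3 go.py .6466 .1994 .09; python3 -c "
from h import *
d=shot('wrist','w13.png');print(proj(d,(.6466,.1994,.062)))
d=shot('top','t13.png');a=d['img'][110:240,150:300,::-1];cv2.imwrite('pics/t13c.png',cv2.resize(a,(690,600),interpolation=2))"
```

```text
clock 21.4 pos [0.5877 0.2143 0.1618] shift units tool [2.86 2.3  0.82] in goal axes [2.87 2.29 0.82] turn units [-0.07 -0.02  0.04] F [ 0.9 -0.   0. ] w 0.0055 q7 -0.15
[320.57371237 198.15939443]
```

View pics/w13.png

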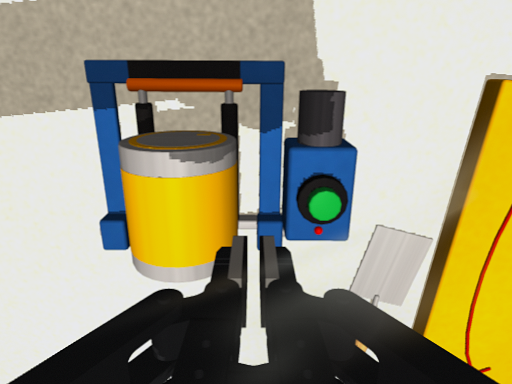

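View pics/t13c.png

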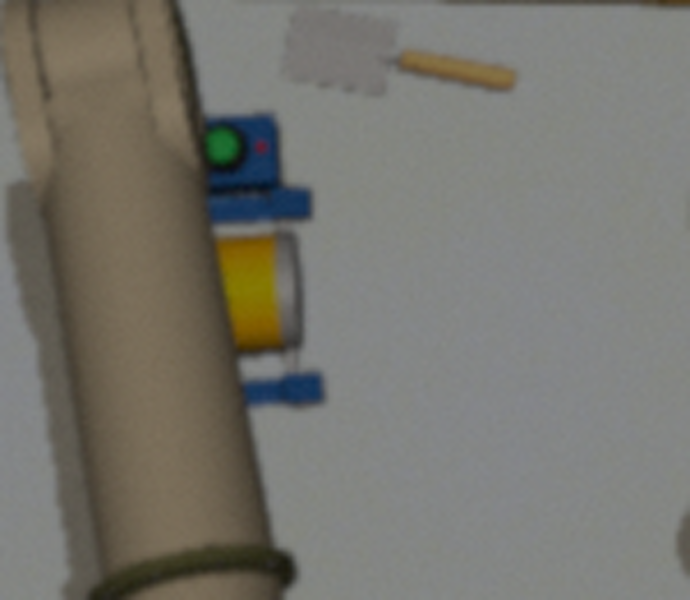

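```bash
python3 -c "
from h import *
d=shot('wrist')
xr=np.array([-.0976,.9952]);yr=np.array([-.9952,-.0976]);o=np.array([.535,.088])
for n,p,z in [('btn',(325,206),.062),('btn',(325,206),.058),('bot',(182,281),.1),('lidtop',(178,133),.1),('bar',(185,86),.018),('hbL',(116,215),.026),('hbR',(270,215),.026),('tieL',(86,62),.012),('tieR',(284,62),.012)]:
  P=onz(d,p,z);print(n,P.round(4),'roller xy mm',((P[:2]-o)@xr*1000).round(1),((P[:2]-o)@yr*1000).round(1))
"; python3 go.py .648 .198 .085
```

```text
btn [0.6524 0.192  0.062 ] roller xy mm 92.0 -127.0
btn [0.6534 0.1904 0.058 ] roller xy mm 90.4 -127.9
bot [0.5388 0.1321 0.1   ] roller xy mm 43.5 -8.1
lidtop [0.5332 0.2509 0.1   ] roller xy mm 162.3 -14.1
bar [0.5214 0.2777 0.018 ] roller xy mm 190.1 -5.0
hbL [0.4585 0.1497 0.026 ] roller xy mm 68.9 70.1
hbR [0.6095 0.1637 0.026 ] roller xy mm 68.0 -81.5
tieL [0.4321 0.2898 0.012 ] roller xy mm 210.8 82.7
tieR [0.6074 0.3058 0.012 ] roller xy mm 209.7 -93.3
clock 21.55 pos [0.5876 0.2135 0.1609] shift units tool [3.03 2.36 0.84] in goal axes [3.04 2.35 0.85] turn units [-0.08 -0.01  0.05] F [-0.6 -0.5  0.2] w 0.0003 q7 -0.15
```

Emit:
jog_arm([
  [[0,0.8,0.3,0,0,0,0],[0,0.8,0.3,0,0,0,0],[0.5,0.75,0.3,0,0,0,0],[0.8,0,0,0,0,0,0],[0.8,0,0,0,0,0,0]],
])

```text
clock: 22.18
eef_pos: [0.6467, 0.1971, 0.1089]
orientation: [0.476, 0.524, -0.477, 0.521]
force: [-0.3, 0.2, 0.2]
grip_width: -0.0001
```

```bash
python3 go.py .6475 .1965 .085; python3 -c "
from h import *
d=shot('wrist','w14.png')
d=shot('scene','s14.png');a=d['img'][130:230,270:385,::-1];cv2.imwrite('pics/s14c.png',cv2.resize(a,(690,600),interpolation=2))"
```

```text
clock 22.175 pos [0.6467 0.1971 0.1089] shift units tool [0.96 0.03 0.03] in goal axes [0.96 0.03 0.03] turn units [-0.07 -0.03  0.05] F [-0.3  0.2  0.2] w -0.0001 q7 -0.06
```

View pics/w14.png

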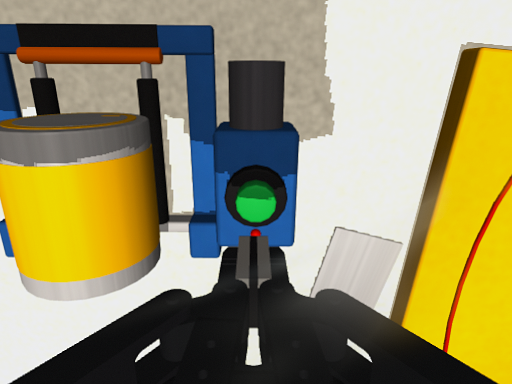

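View pics/s14c.png

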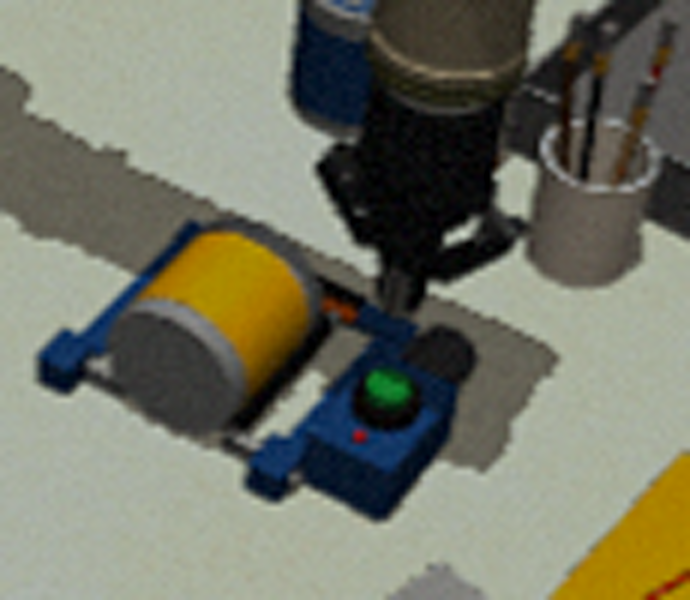

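```bash
python3 -c "
from h import *
st=read_state();d=shot('wrist');M=R.from_quat(st['orientation']).as_matrix()
print('tcp px',proj(d,st['eef_pos']))
for z in (.056,.062,.07): print(z,onz(d,(256,204),z), (M.T@(onz(d,(256,204),z)-st['eef_pos'])/.025).round(2))
vision.get_image('wrist')
print([(r['centre'],r['score']) for r in vision.landmark_of('start_top','wrist')][:2])
"
```

```text
tcp px [253.13465816 227.78341844]
0.056 [0.6471248  0.19072575 0.056     ] [2.03 0.08 0.25]
0.062 [0.64689965 0.1931201  0.062     ] [1.79 0.08 0.15]
0.07 [0.64659945 0.19631256 0.07      ] [1.47 0.08 0.02]
[([258.5, 208.1], 0.81)]
```

Emit:
jog_arm([
  [[0.6,0.08,0.1,0,0,0,0],[0.6,0,0,0,0,0,0],[0.2,0,0,0,0,0,0],[0.2,0,0,0,0,0,0]],
])

```text
clock: 22.92
eef_pos: [0.6502, 0.1953, 0.0698]
orientation: [0.477, 0.524, -0.476, 0.522]
force: [1.1, -0.5, -0.7]
grip_width: 0.0002
```

Emit:
jog_arm([
  [[0.15,0,0,0,0,0,0],[0.15,0,0,0,0,0,0],[0,0,0,0,0,0,0]],
])

```text
clock: 23.3
eef_pos: [0.6501, 0.1954, 0.0615]
orientation: [0.477, 0.524, -0.476, 0.522]
force: [-0.4, 0.0, -0.1]
grip_width: 0.0005
```

```bash
python3 -c "
from h import *
print(read_state()['force'],read_state()['eef_pos'])
d=shot('wrist','w15.png')
d=shot('scene','s15.png');a=d['img'][160:240,290:385,::-1];cv2.imwrite('pics/s15c.png',cv2.resize(a,(690,580),interpolation=2))"
```

```text
[-4.24429044e-01  1.49975221e-04 -8.27618042e-02] [0.65010595 0.1954358  0.06145595]
```

View pics/s15c.png

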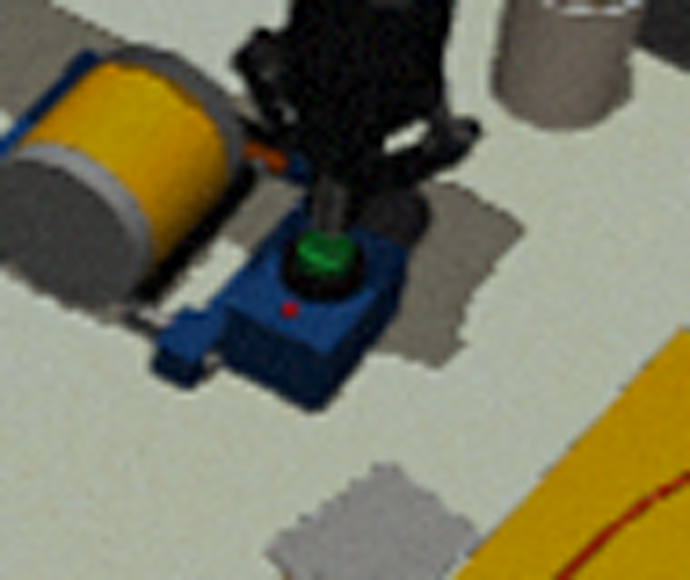

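View pics/w15.png

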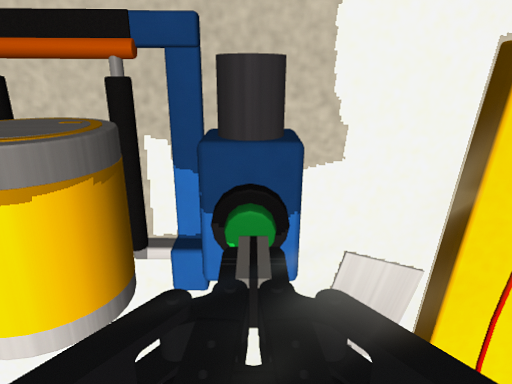

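Emit:
jog_arm([
  [[0.15,0,0,0,0,0,0],[0.15,0,0,0,0,0,0]],
])

```text
clock: 23.65
eef_pos: [0.6508, 0.1956, 0.0548]
orientation: [0.477, 0.523, -0.475, 0.522]
force: [-0.4, 0.7, 0.1]
grip_width: -0.0002
```

```bash
python3 -c "
from h import *
print(read_state()['force'],read_state()['eef_pos'])
d=shot('wrist','w16.png')
d=shot('scene','s16.png');a=d['img'][160:240,290:385,::-1];cv2.imwrite('pics/s16c.png',cv2.resize(a,(690,580),interpolation=2))"
```

```text
[-0.4475183   0.67462524  0.14924227] [0.65084479 0.19562215 0.0547825 ]
```

View pics/s16c.png

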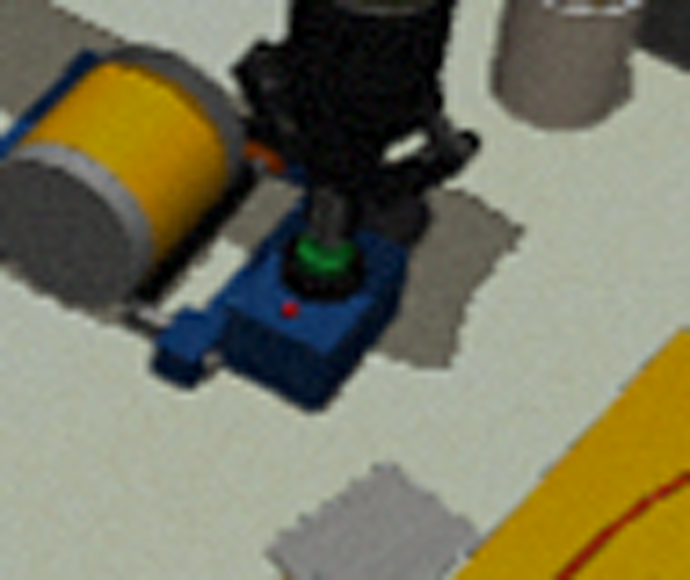

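View pics/w16.png

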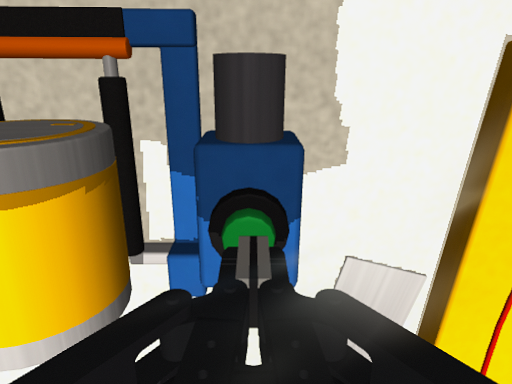

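Emit:
jog_arm([
  [[0.1,-0.12,-0.08,0,0,0,0],[0.12,0,0,0,0,0,0],[0.1,0,0,0,0,0,0]],
])

```text
clock: 24.12
eef_pos: [0.6471, 0.1975, 0.046]
orientation: [0.477, 0.524, -0.475, 0.522]
force: [-0.9, -0.3, -0.8]
grip_width: 0.0005
```

Emit:
jog_arm([
  [[0.12,0,0,0,0,0,0],[0.12,0,0,0,0,0,0]],
])

```text
clock: 24.38
eef_pos: [0.6472, 0.1976, 0.0402]
orientation: [0.477, 0.524, -0.475, 0.522]
force: [-2.1, 0.4, 5.0]
grip_width: 0.0001
```

```bash
python3 -c "
from h import *
print(read_state()['force'],read_state()['eef_pos'])
d=shot('wrist','w17.png')
d=shot('scene','s17.png');a=d['img'][160:240,290:385,::-1];cv2.imwrite('pics/s17c.png',cv2.resize(a,(690,580),interpolation=2))"
```

```text
[-2.09569662  0.36234409  4.98685852] [0.64719636 0.19761273 0.04017133]
```

View pics/s17c.png

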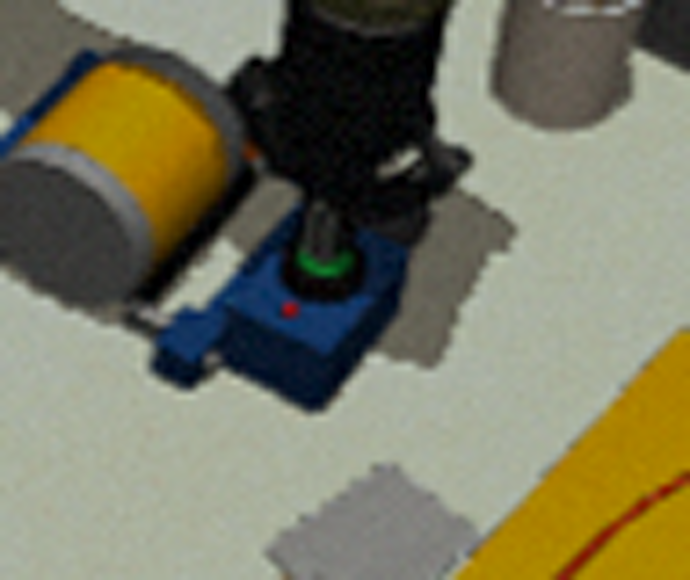

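View pics/w17.png

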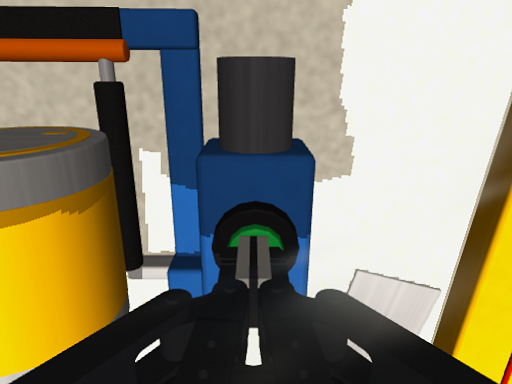

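Contact at 5 N, on the button's centre. Press on to the stop.

Emit:
jog_arm([
  [[0.12,0,0,0,0,0,0],[0.12,0,0,0,0,0,0]],
])

```text
clock: 24.72
eef_pos: [0.6477, 0.1978, 0.039]
orientation: [0.478, 0.524, -0.474, 0.522]
force: [-14.6, -4.2, 28.1]
grip_width: -0.0
```

Emit:
jog_arm([
  [[0.15,0,0,0,0,0,0],[0.15,0,0,0,0,0,0]],
])

```text
clock: 24.98
eef_pos: [0.6477, 0.1979, 0.039]
orientation: [0.479, 0.524, -0.473, 0.521]
force: [-15.3, -3.0, 29.1]
grip_width: -0.0001
```

```bash
python3 -c "
from h import *
s=read_state();print(s['force'],s['eef_pos'],s['torque'])
d=shot('wrist','w18.png');b=d['img'][180:310,180:330,::-1]
d=shot('scene','s18.png');a=d['img'][170:220,300:360,::-1];cv2.imwrite('pics/c18.png',np.hstack([cv2.resize(a,(400,333),interpolation=2),cv2.resize(b,(384,333))]))"
```

```text
[-15.32317046  -3.02959714  29.07514739] [0.64768895 0.19785413 0.03898942] [-0.72117296  3.49082541  0.00754679]
```

View pics/c18.png

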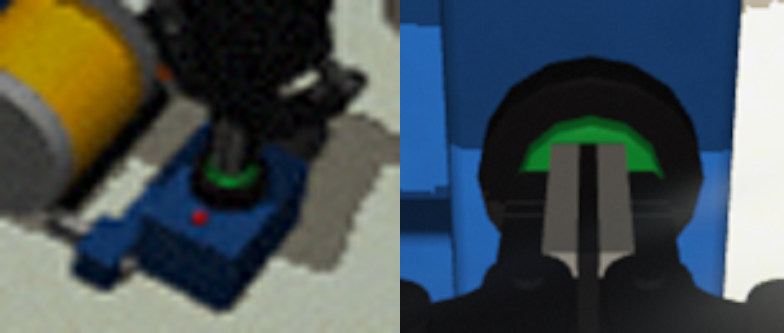

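Emit:
jog_arm([
  [[-0.1,0,-0.08,0,0,0,0]],
])

```text
clock: 25.2
eef_pos: [0.6479, 0.1989, 0.0428]
orientation: [0.48, 0.523, -0.473, 0.521]
force: [0.0, -2.3, 2.0]
grip_width: 0.0002
```

Emit:
jog_arm([
  [[0.08,0,0,0,0,0,0]],
])

```text
clock: 25.32
eef_pos: [0.6485, 0.1992, 0.0417]
orientation: [0.48, 0.523, -0.473, 0.521]
force: [-0.4, 1.8, 3.5]
grip_width: 0.0001
```

Emit:
jog_arm([
  [[0.12,0,0,0,0,0,0],[0.12,0,0,0,0,0,0]],
])

```text
clock: 25.58
eef_pos: [0.6489, 0.1994, 0.0388]
orientation: [0.481, 0.523, -0.472, 0.521]
force: [-17.9, -3.9, 37.8]
grip_width: -0.0003
```

```bash
python3 -c "
from h import *
d=shot('wrist','w19.png');b=d['img'][190:290,190:320,::-1]
c=cv2.imread('pics/w16.png')[170:270,185:315]
a=cv2.imread('pics/s14.png')[175:215,310:360];e=shot('scene','s19.png')['img'][175:215,310:360,::-1]
f=lambda i:cv2.resize(i,(390,300),interpolation=2)
cv2.imwrite('pics/c19.png',np.vstack([np.hstack([f(c),f(b)]),np.hstack([f(a),f(e)])]))"
```

```text
(no output)
```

View pics/c19.png

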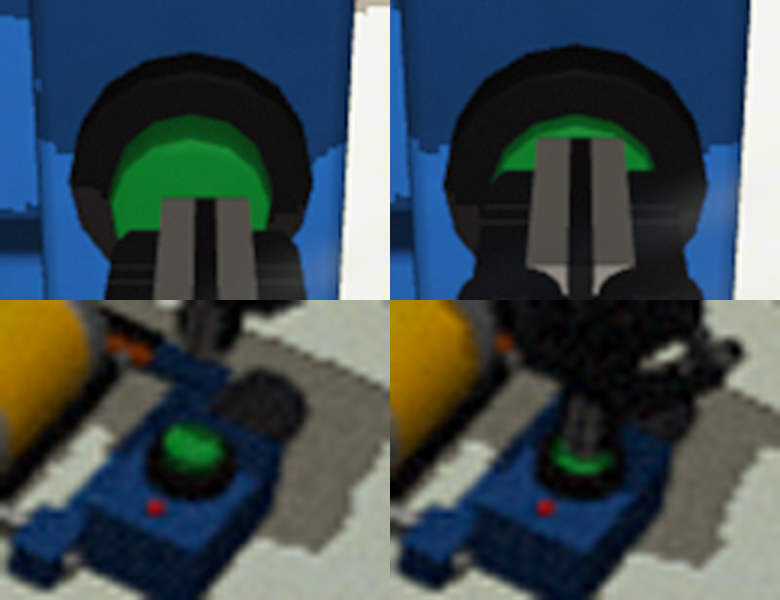

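Emit:
jog_arm([
  [[-0.2,0,0,0,0,0,0],[-0.6,0,0,0,0,0,0],[-1,0,0,0,0,0,0],[-1,0,0,0,0,0,0],[-1,0,0,0,0,0,0],[-1,0,0,0,0,0,0],[-1,0.5,1,0,0,0,0],[0,0.5,1,0,0,0,0]],
])

```text
clock: 26.68
eef_pos: [0.6764, 0.1527, 0.1866]
orientation: [0.478, 0.525, -0.472, 0.522]
force: [-0.3, -0.2, 0.1]
grip_width: 0.0003
```

```bash
python3 -c "
from h import *
s=read_state();print(s['clock'],s['force'],s['eef_pos'])
d=shot('scene','s20.png');a=d['img'][130:230,240:355,::-1];cv2.imwrite('pics/c20.png',cv2.resize(a,(690,600),interpolation=2))
d=shot('top','t20.png');d=shot('wrist','w20.png')"
```

```text
26.675 [-0.29684276 -0.16766717  0.1355105 ] [0.67641101 0.15274424 0.18657351]
```

View pics/c20.png

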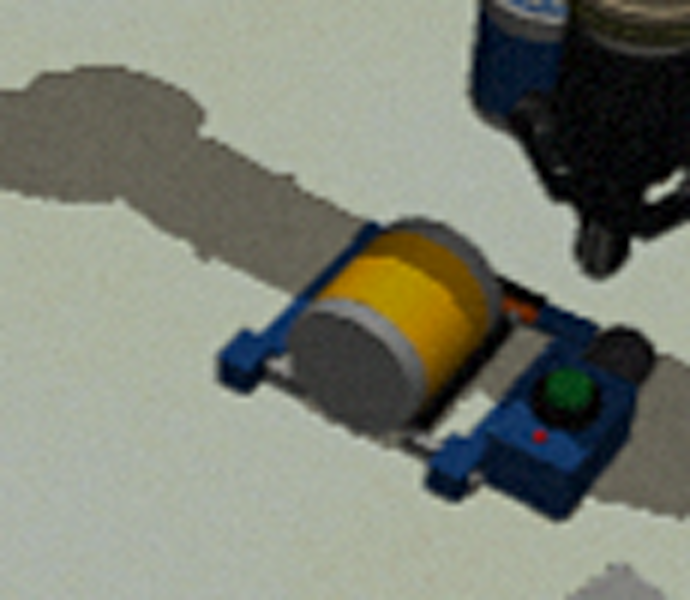

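View pics/s20.png

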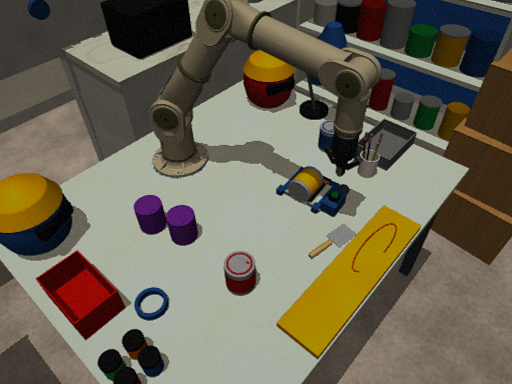

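View pics/w20.png

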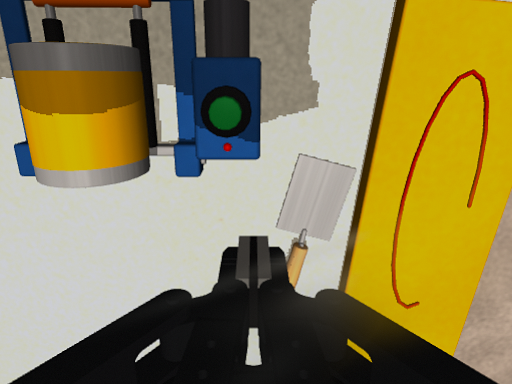

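```bash
python3 -c "
from rig import *
print(finish_job())"
```

```text
the job is handed in; nothing more can be done
None
```

The yellow tin is lying on its side on the two rollers with the frame down. I then pressed the green start button and handed the job in at about 27 s of the 61 s allowed.

- **Slide:** I slid the yellow-ringed tin, the one between the purple and red tins, upright into both rollers. I stopped when the push force rose to about 13 N with the tin centred.
- **Tipping:** I eased the tin and frame over along the hinge arc with 3–7 N. They stopped hard at a computed angle of about 91°, with up to 28 N on the tool.
- **Start button:** It moved about 6 mm against a 5 N spring to a hard stop, pressed with 29 N the first time. The side load was about 15 N and I wanted to be sure of full travel. I eased off about 4 mm, shifted slightly and pressed again, to 38 N. It stopped at the same height, with side load still about 18 N, and the pictures show the button sinking while staying proud of its collar.

**Last checks:** The final pictures show the frame down, the tin on the rollers and the button sprung back. In them the red tin, tape, scraper and mug look unmoved. The blue tin and thinner were mostly hidden by the arm, but the arm never came near them. The gripper is clear, with no force on the tool.

**What disagreed:**
- The real fingertips sat higher than the stated tool point, by roughly 33 mm when part open and 20 mm when shut. My first approach for tipping therefore passed over the lid without touching, and I lowered the hand and repeated it.
- The three cameras differed by 4–8 mm in absolute positions, so I relied on contact forces for the final fits.

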